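# Pin back the sprung hold-down arm and bring the magnifier over an enamel plaque

## Robot

A 6-joint arm with a two-finger parallel gripper is mounted at the origin on the work surface. World frame = base frame: x ahead of the robot, y to its left, z up, the work surface at z = 0. Lengths are in m, angles in degrees, forces in N, time in s.
With the tool pointing down it reaches from about 0.3 to 0.75 m from the base axis. Payload 8.5 kg.
Tool frame: the origin (TCP) lies midway between the tips of the shut fingers; the grasp point (between the pads) lies 19 mm behind it; z points along the fingers, y is the direction in which the jaws open and shut (so a half turn about z gives the same grasp; the last joint's range is limited). The gripper opens to 85 mm and grips with 20 to 120 N. Pads are 22 mm wide; open, the fingers measure 114 mm over their backs; the gripper's body (76 mm by 85 mm) begins 54 mm behind the grasp point. The pads swing forward as they close: fully open they stand 13 mm farther back than shut.
Start: joints at [57.852, 21.807, 74.336, -0, 83.858, -12.336], TCP at [0.186, 0.517, 0.231] pointing down, gripper open.
Joint ranges: [-178.18, 178.18], [-50.72, 133.34], [12.68, 142.11], [-81.47, 261.47], [9.98, 163.14], [-165.26, 165.26]. Speed limits (degrees/s): [136.94, 136.94, 180, 180, 180, 180].

## Interface

Orientations are given as a 3x3 rotation matrix whose columns are the frame's x, y, z axes.
In Python, from rig import env gives the robot as it stands.
- The arm moves only by the shell command python3 -m inch 'ROWS' [FORCE]. ROWS is text: rows parted by semicolons, each of 5 numbers parted by spaces: the finger opening in mm, from 0 to 85.4, then the shift along the tool's x, y, z in mm, then the turn about the tool's z in degrees. In form: jaw dx dy dz turn; .... A call has 1 to 10 rows; each row is the pose to reach, as a shift and turn from the pose commanded when the call began, along the tool's axes at that moment; what a row does not reach only later rows make up. A row lasts 1/8 s, in which the tool goes at most 62.5 mm and 10.7 degrees, less where a joint would pass 70% of its speed; a pose out of reach is approached as far as the arm can. A call with a gripper value outside its range is refused whole. The fingers move at their own pace and stop on an object; FORCE is the grip in N (left out, the last holds). Time passes only in rows, so rows that repeat a pose let the fingers close. It gives the time, the measured TCP pose, the force and the opening at its end, in the units of the state.
- env.observe(): the state, without advancing time (a new reading comes with each control period).
- env.get_image(name): name is "scene" or "top" or "wrist"; returns a dict with "color" (480x640x3 uint8, blue, green, red), "range_z" (480x640 float32, m along the optical axis (not along the pixel's ray), 0 where there is no reading), "fov_y" (degrees; the focal length in pixels is half the picture's height over the tangent of half this angle, whatever the lens; pixels are square), "cx", "cy" (the principal point, pixels), "R" (3x3) and "t" (3): a world point X has camera coordinates R X + t. Camera axes: x right, y down, z forward; pixel columns grow to the right and rows downward; lengths in m; the calibration is good to about 2 mm. A picture is of the moment at which its call begins.
- env.close_job(): hands the job in, once; it reports no verdict.
The state is a dict: "time_s": time; "q": joint angles; "qvel": joint speeds; "joint_efforts": joint torques, N m; "position": TCP position; "tool_rot": TCP orientation; "ft_force": force on the tool from outside, world axes, zero at the start; "wrist_torque": the same for the moment, N m; "grip_width": finger opening in m.
Only numpy, scipy, OpenCV 4.12 (cv2) and the standard library are available. Lean on these libraries where they do the work, as an engineer would, in place of code of your own. Each camera call takes 0.05 s, during which the arm holds its last target.

## Task

Get the round enamel plaque ready for inspection: using the red-headed pin from the tool rack, swing the green sprung hold-down arm back off the plaque and drop the pin fully home in the hole of the steel block, so that the arm stays back resting against it. Then, with the pin let go, swing the magnifier round until its lens is centred over the plaque. Leave the other things on the bench where they are.

Things in the scene. Friction and masses are not known exactly. Their poses are not given: they have to be found in the camera images.
- holder: Fixed oak board 240 (x) x 300 (y) x 14 mm, the inspection holder that carries plaque, sprung arm, steel block and magnifier. Origin at the centre of its underside on the table; z up.
- holddown (a joint): Green sprung arm, bar 24 mm wide, 138 mm long, on a vertical pivot, 40 to 54 mm above the table (6 mm over the steel block). 0 = at rest, rubber pad over the plaque; grows (to 1.5 rad) turning clockwise from above, towards the block. Its spring pulls it back to 0 when let go: 2 N at the notch at 0, 7 N at 1.0 rad, where the notch is over the hole.
- pivot (a point): On the vertical axis of the hold-down arm, at the bar's mid-height, 47 mm above the table. The pivot's coil spring reaches about 67 mm above the table.
- notch (a point): Moves with the arm: where the axis of the pin's shank lies when bottomed in the bar's notch, 47 mm above the table, 100 mm from the pivot. x along the bar away from the pivot, y out of the notch's open side (counter-clockwise, away from the block). Notch 16 mm long, its cheeks reach 6 mm further in y. A shank pushed in here and led along the circle about the pivot carries the arm round.
- hole (a point): Centre of the mouth of the vertical round hole, 12 mm wide and 20 mm deep, in the steel block (40 x 40 mm, top 34 mm above the table). It lies on the circle that the notch describes. With the pin standing in it the arm presses against the shank and is held at about 1.0 rad.
- plaque (a point): Centre of the top face of the round blue enamel plaque (66 mm wide, copper rim), fixed in its nest on the board, face 21 mm above the table.
- magnifier (a joint): Magnifier boom on an upright post at the board's far right corner. 0 = lens centred over the plaque; grows as it turns counter-clockwise seen from above (lens away, to the right of the board). Range -0.5 to 1.9 rad, no stop at 0, slight friction (under 1 N at the knob): stays where it is left.
- post (a point): On the vertical axis of the magnifier's swivel, 130 mm above the table.
- lens (a point): Centre of the magnifier's round lens (black rim, 106 mm over all, rim from 123 to 133 mm above the table), 141 mm from the post axis.
- knob (a point): Centre, half-way up, of the yellow upright knob at the outer end of the magnifier, a cylinder 18 mm wide and 36 mm high (132 to 168 mm above the table), 203 mm from the post axis, beyond the lens on the line from post to lens. It can be pinched or pushed from above.
- pin: The loose locking pin, 30 to 65 g, standing upright in one of the rack's three holes (which one varies). Steel shank 10 mm wide and 50 mm long with a chamfered foot, below a square red plastic head 16 x 16 x 30 mm; 80 mm over all. Origin at the foot; z along the pin to the head; x and y square to the head's sides.
- pin_head (a point): Centre of the pin's red head, 65 mm above its foot: where to grasp it. The head's four sides are square to x and y; x lies along the rack's row.
- pin_tip (a point): The pin's foot, the centre of the shank's lower end.
- rack: Fixed wooden tool rack 160 (x) x 50 (y) x 36 mm with three holes 12 mm wide and 30 mm deep in a row along its x axis, 55 mm apart. Origin at the centre of its underside. Tools standing in it have their foot 6 mm above the table.
- graver: Loose graver standing in the rack: 10 mm steel shank, dark wood handle up to 22 mm wide; 94 mm long. Origin at its foot. Leave it.
- burnisher: Loose burnisher standing in the rack: 10 mm steel shank, black round handle 14 mm wide; 86 mm long. Origin at its foot. Leave it.
- pot0: Small clear pot with a blue lid, 48 mm wide, 36 mm high, on a white tile at the right. Leave it.
- pot1: As pot0, green lid.
- pot2: As pot0, orange lid.
- pliers: Black-handled pliers, 160 mm long, 12 mm high, lying between the robot and the board. Leave them.

How it is judged:
By the outcome, as a careful person would: the job done as asked, in the order asked, and still so for the second after the job is handed in, with the robot touching nothing.
It also fails if it takes over 64 s, if anything falls off the work surface, if the arm or the gripper's body presses on something with over 40 N, if the wrist force passes 120 N, or if a joint passes its speed limit or range.

## Working session

There is one attempt and no reset: what is moved stays moved. The work goes in short steps, Python scripts to look and compute and a shell command to move; the robot and the scene stay as the last step left them, time stands still between calls to the robot, and variables do not carry over. Pictures are saved under pics/ and viewed, and the job is handed in when it is done.

```bash
ls; mkdir -p pics
python3 - <<'E'
from rig import env
import cv2
s=env.observe(); print(s['time_s'],s['position'],s['tool_rot'],s['ft_force'],s['grip_width'])
for n in ['scene','top','wrist']:
    im=env.get_image(n); cv2.imwrite(f'pics/{n}0.png',im['color']); print(n,im['fov_y'],im['cx'],im['cy'],im['R'],im['t'])
E
```

```text
pics
0.0 [0.18625807 0.51718461 0.2306998 ] [[-9.40800937e-01  3.38958621e-01 -8.06405055e-04]
 [ 3.38959415e-01  9.40800163e-01 -1.25183469e-03]
 [ 3.34345849e-04 -1.45106583e-03 -9.99998891e-01]] [ 1.1438575  -0.24286154 -0.99903989] 0.08529052201815822
scene 43.966739817471534 324.9004277642397 240.65737848531003 [[-0.51535577  0.85696157  0.00503011]
 [ 0.58128992  0.3538744  -0.7327175 ]
 [-0.62969077 -0.37468624 -0.68051434]] [ 0.37204051 -0.21650267  1.91029863]
top 56.63007041316142 316.2393162243914 244.8984567277922 [[ 0.00755675 -0.9999053  -0.01150158]
 [-0.99720441 -0.00668028 -0.07442269]
 [ 0.07433881  0.01203182 -0.99716046]] [-0.10698936  0.5774225   1.10789448]
wrist 69.41206135148327 317.6670071957292 246.0096925489269 [[ 0.33874217  0.94087855 -0.00114077]
 [ 0.89127264 -0.32049372  0.32080657]
 [ 0.3014744  -0.10968746 -0.94714405]] [-0.55046263 -0.04069606  0.3791269 ]
```

View pics/top0.png

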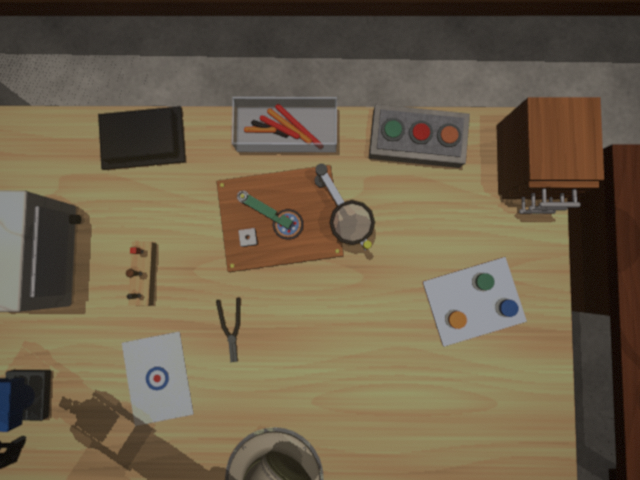

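View pics/scene0.png

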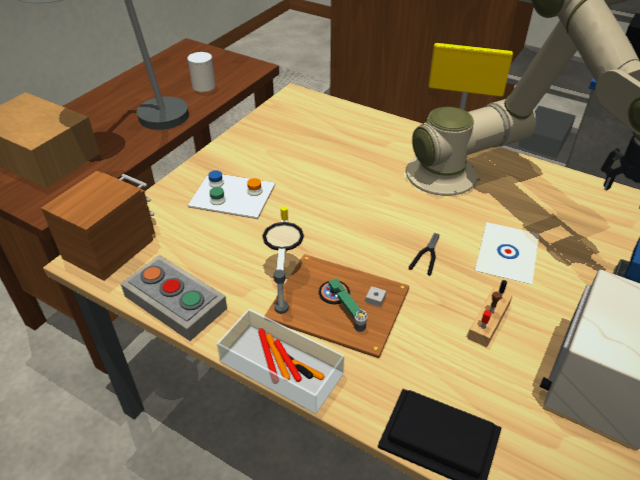

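View pics/wrist0.png

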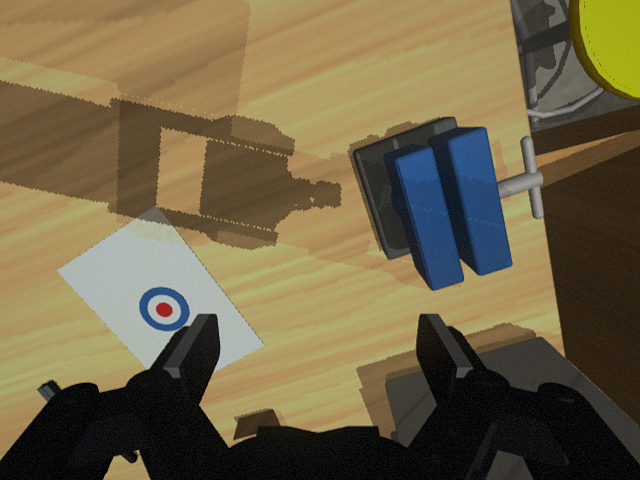

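The top view shows the board at about (280,218), the rack at about (143,273) with the red head at (135,251), and the magnifier at (350,220). I'll enlarge these next.

```bash
cat > h.py <<'E'
from rig import env
import cv2, numpy as np
def K(im):
    f=240/np.tan(np.radians(im['fov_y']/2)); return f,im['cx'],im['cy']
def pix2w(im,u,v,z):
    f,cx,cy=K(im); d=im['R'].T@np.array([(u-cx)/f,(v-cy)/f,1]); c=-im['R'].T@im['t']
    return c+d*(z-c[2])/d[2]
def pixr(im,u,v):
    f,cx,cy=K(im); r=im['range_z'][int(round(v)),int(round(u))]
    return im['R'].T@(np.array([(u-cx)/f,(v-cy)/f,1])*r-im['t'])
def w2pix(im,X):
    f,cx,cy=K(im); p=im['R']@np.array(X)+im['t']; return f*p[0]/p[2]+cx,f*p[1]/p[2]+cy
def crop(im,u0,v0,w,h,s,name):
    c=im['color'][v0:v0+h,u0:u0+w]; cv2.imwrite(name,cv2.resize(c,None,fx=s,fy=s,interpolation=cv2.INTER_CUBIC))
E
python3 - <<'E'
from h import *
im=env.get_image('top')
crop(im,210,155,180,130,4.4,'pics/t1.png')
crop(im,110,225,70,90,6,'pics/t2.png')
im=env.get_image('scene')
crop(im,255,200,170,160,3.7,'pics/s1.png')
crop(im,455,270,70,80,6,'pics/s2.png')
E
```

```text
(no output)
```

View pics/t1.png

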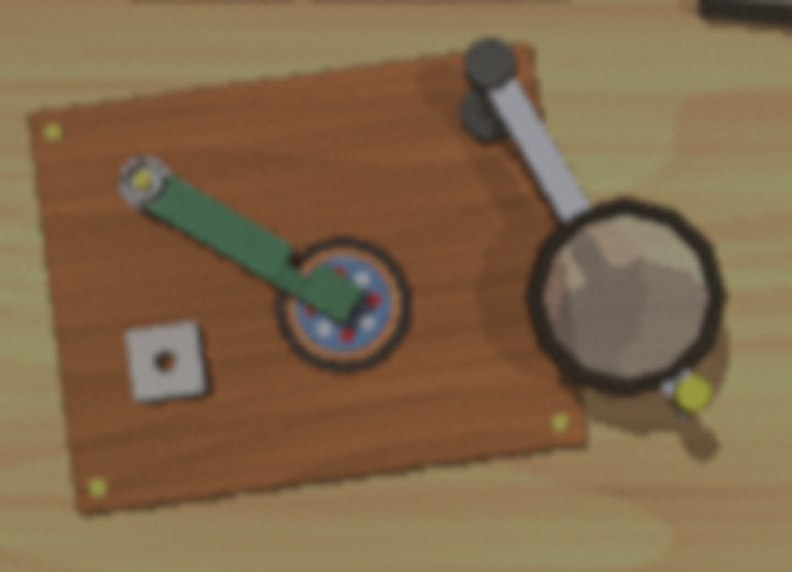

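View pics/t2.png

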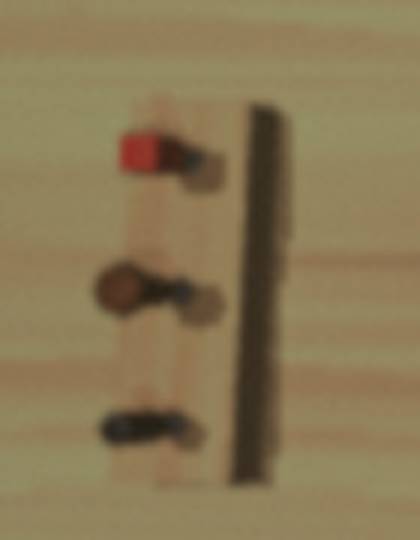

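View pics/s1.png

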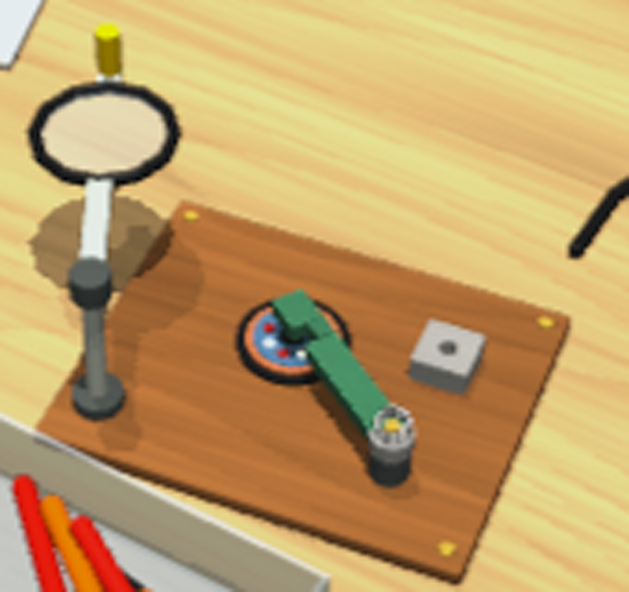

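View pics/s2.png

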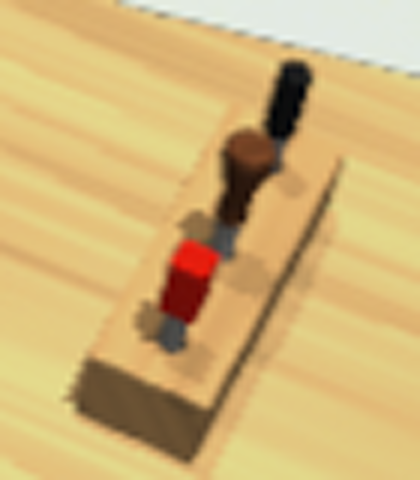

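The crops show:
- **Arm:** pivot cap at t1 (143,180), with the notch on the bar's upper-right side at (292,258).
- **Block and plaque:** the hole is at (166,361) and the plaque at (344,303).
- **Magnifier:** post top at (491,63), lens at (627,295) and knob top at (693,392).
- **Pin:** red head top at t2 (139,153).

Run:
```python
from h import *
np.set_printoptions(precision=4,suppress=True)
im=env.get_image('top'); sc=env.get_image('scene')
def T(x,y,z): return pix2w(im,(x+.5)/4.4-.5+210,(y+.5)/4.4-.5+155,z)
def S(x,y,z): return pix2w(sc,(x+.5)/3.7-.5+255,(y+.5)/3.7-.5+200,z)
P={k:T(*v) for k,v in dict(pivot=(143,180,.067),hole=(166,361,.034),plaque=(344,303,.021),post=(491,63,.137),lens=(627,295,.133),knob=(693,392,.168),c1=(30,115,.014),c2=(532,45,.014),c3=(586,443,.014),c4=(80,515,.014)).items()}
Q={k:S(*v) for k,v in dict(pivot=(392,425,.067),hole=(448,347,.034),plaque=(294,340,.021),lens=(105,133,.133),knob=(107,32,.168)).items()}
for k in P: print(k,P[k],Q.get(k))
d=lambda a,b:np.linalg.norm((P[a]-P[b])[:2])
print('piv-hole',d('pivot','hole'),'post-lens',d('post','lens'),'post-knob',d('post','knob'),'post-plaque',d('post','plaque'),d('c1','c2'),d('c2','c3'))
def t2(x,y,z): return pix2w(im,(x+.5)/6-.5+110,(y+.5)/6-.5+225,z)
def s2(x,y,z): return pix2w(sc,(x+.5)/6-.5+455,(y+.5)/6-.5+270,z)
print('head',t2(142,152,.086),s2(196,260,.086))
print('grav top',t2(121,288,.1),'burn',t2(112,428,.092))
print('rack edges',t2(250,103,.036),t2(235,485,.036), t2(137,98,.036))
```

```text
pivot [0.6951 0.0795 0.067 ] [0.7022 0.0851 0.067 ]
hole [0.5968 0.0702 0.034 ] [0.5974 0.0729 0.034 ]
plaque [ 0.6323 -0.0301  0.021 ] [ 0.6356 -0.0249  0.021 ]
post [ 0.7449 -0.1144  0.137 ] None
lens [ 0.6237 -0.1859  0.133 ] [ 0.6278 -0.18    0.133 ]
knob [ 0.5706 -0.2166  0.168 ] [ 0.5724 -0.2139  0.168 ]
c1 [0.7432 0.1564 0.014 ] None
c2 [ 0.7863 -0.1381  0.014 ] None
c3 [ 0.5526 -0.1705  0.014 ] None
c4 [0.5089 0.1217 0.014 ] None
piv-hole 0.0987228740547417 post-lens 0.14076961331961158 post-knob 0.20208469887186384 post-plaque 0.1406494628677237 0.2976507212704835 0.23593058901263597
head [0.5583 0.3349 0.086 ] [0.5608 0.3396 0.086 ]
grav top [0.5039 0.3352 0.1   ] burn [0.4489 0.34   0.092 ]
rack edges [0.5822 0.3115 0.036 ] [0.4234 0.3121 0.036 ] [0.584  0.3591 0.036 ]
```

Run:
```python
from h import *
np.set_printoptions(precision=3,suppress=True)
im=env.get_image('top')
for u,v in [(75,219),(70,280),(40,220),(45,250),(30,300),(70,200),(28,192)]: print(u,v,pixr(im,u,v))
w=env.get_image('wrist');c=-w['R'].T@w['t'];s=env.observe()
print(s['tool_rot'].T@(c-s['position']), s['tool_rot'].T@w['R'].T)
```

```text
75 219 [0.637 0.501 0.047]
70 280 [0.485 0.518 0.025]
40 220 [0.618 0.51  0.171]
45 250 [0.553 0.506 0.153]
30 300 [0.442 0.518 0.177]
70 200 [ 0.693  0.543 -0.001]
28 192 [0.675 0.52  0.201]
[ 0.083  0.001 -0.141] [[ 0.    -0.947 -0.321]
 [ 1.     0.     0.   ]
 [-0.    -0.321  0.947]]
```

```bash
python3 -m inch '85 -60 -6 10 -10; 85 -120 -12 20 -19.8; 85 -180 -19 30 -19.8; 85 -240 -25 40 -19.8; 85 -300 -31 50 -19.8; 85 -350 -37 60 -19.8; 85 -390 -41 65 -19.8; 85 -412 -43 70 -19.8; 85 -412 -43 70 -19.8; 85 -412 -43 70 -19.8'
```

```text
time_s: 1.7
position: [0.5584, 0.3382, 0.1617]
tool_rot: [[-1.0, -0.001, -0.0], [-0.001, 1.0, 0.0], [0.0, 0.0, -1.0]]
ft_force: [-0.1, 0.3, 1.3]
grip_width: 0.0849
```

Run:
```python
from h import *
w=env.get_image('wrist'); cv2.imwrite('pics/w1.png',w['color'])
np.save('w1.npy',w['range_z'])
for k,X in dict(head=(.559,.337,.086)).items(): print(w2pix(w,X))
```

```text
(np.float64(314.1638893205931), np.float64(260.34682558239876))
```

View pics/w1.png

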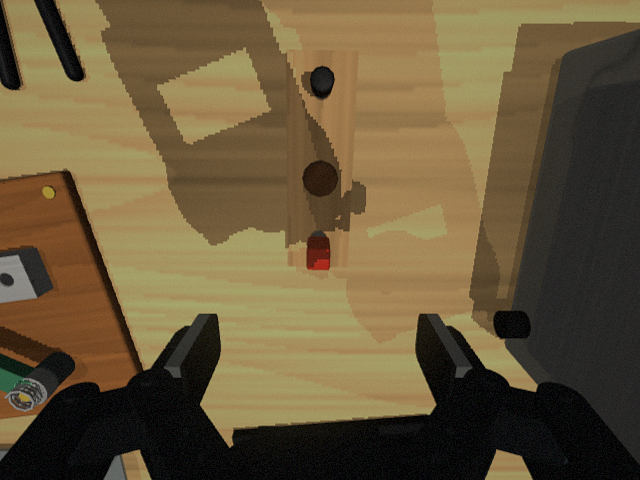

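The red head's top is at about (318,259), midway between the fingertips (215 and 422). I'll zoom in and localise it.

Run:
```python
from h import *
w=env.get_image('wrist'); crop(w,280,220,80,60,8,'pics/w2.png')
crop(w,0,150,150,280,2.1,'pics/w3.png')
```

```text
(no output)
```

View pics/w2.png

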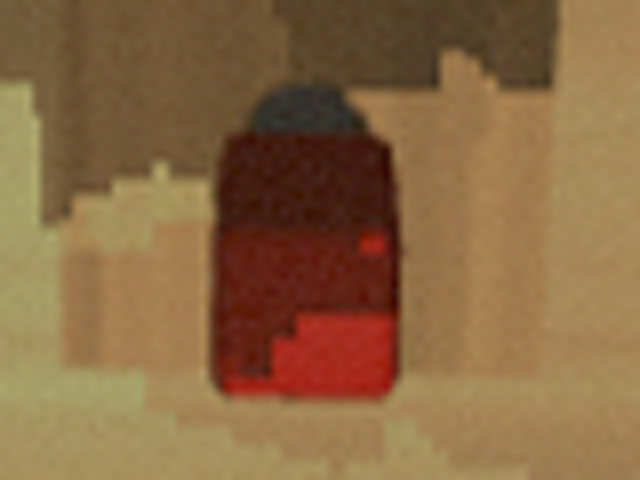

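View pics/w3.png

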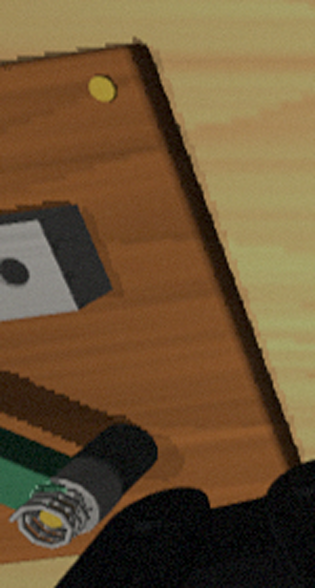

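The head's top face in w2 spans x 213-399 and y 228-400, so its centre is (306,314). The block hole is at w3 (13,271).

Run:
```python
from h import *
np.set_printoptions(precision=4,suppress=True)
w=env.get_image('wrist'); s=env.observe()
print(pix2w(w,306.5/8-.5+280,314.5/8-.5+220,.086), s['position'])
print('hole',pix2w(w,13.5/2.1-.5,271.5/2.1-.5+150,.034),'piv',pix2w(w,50/2.1-.5,520/2.1-.5+150,.067))
```

```text
[0.5581 0.3395 0.086 ] [0.5585 0.3382 0.1619]
hole [0.5963 0.076  0.034 ] piv [0.6902 0.0917 0.067 ]
```

```bash
python3 -m inch '85 0 0.8 50 0; 85 0 0.8 90 0; 85 0 0.8 106 0; 85 0 0.8 106 0; 40 0 0.8 106 0; 16 0 0.8 106 0; 10 0 0.8 106 0; 10 0 0.8 106 0; 10 0 0.8 106 0; 10 0 0.8 106 0' 60
```

```text
time_s: 3.1
position: [0.5596, 0.3382, 0.0558]
tool_rot: [[-1.0, 0.0, 0.001], [0.0, 1.0, 0.0], [-0.001, 0.0, -1.0]]
ft_force: [-0.6, -1.0, 5.0]
grip_width: 0.0155
```

Grasped at 15.5 mm opening. Next I lift and carry the pin to the pre-notch side, out beyond the bar's open side and high up.

```bash
python3 -m inch '10 0 0 -30 0; 10 0 0 -70 0; 10 0 0 -85 0; 10 -20 -50 -85 0; 10 -36 -110 -85 0; 10 -54 -170 -85 0; 10 -73 -230 -85 0; 10 -90 -290 -85 0; 10 -105 -340 -85 0; 10 -112 -360 -85 0' 100; python3 -m inch '10 0 0 0 0;10 0 0 0 0'
python3 - <<'E'
from h import *
w=env.get_image('wrist'); cv2.imwrite('pics/w4.png',w['color'])
E
```

```text
time_s: 4.35
position: [0.6714, -0.0248, 0.1388]
tool_rot: [[-1.0, 0.003, -0.002], [0.003, 1.0, 0.0], [0.002, 0.0, -1.0]]
ft_force: [-0.1, 0.1, -1.0]
grip_width: 0.0145
time_s: 4.6
position: [0.6709, -0.0202, 0.1399]
tool_rot: [[-1.0, -0.001, -0.001], [-0.001, 1.0, 0.001], [0.001, 0.001, -1.0]]
ft_force: [-0.1, -0.1, -0.5]
grip_width: 0.0139
```

View pics/w4.png

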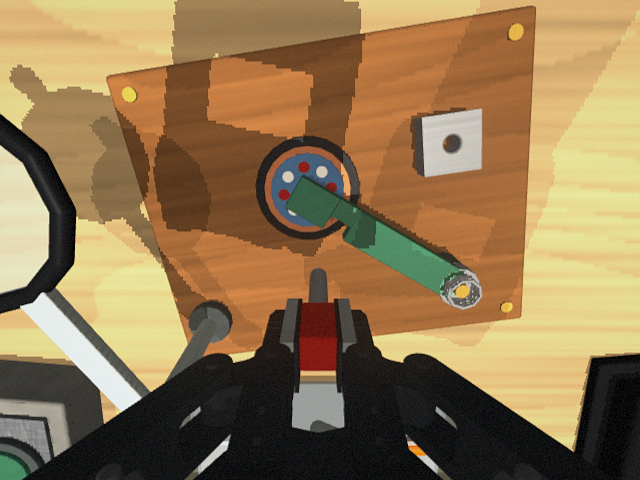

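The holder is clear: hole at (453,143), pivot cap at (462,291), notch at about (350,235) and pin foot at about (318,272). I'll enlarge it.

Run:
```python
from h import *
w=env.get_image('wrist'); crop(w,400,90,100,75,8,'pics/w5.png')
crop(w,250,160,250,187,3.2,'pics/w6.png'); crop(w,280,240,80,60,8,'pics/w7.png')
```

```text
(no output)
```

View pics/w5.png

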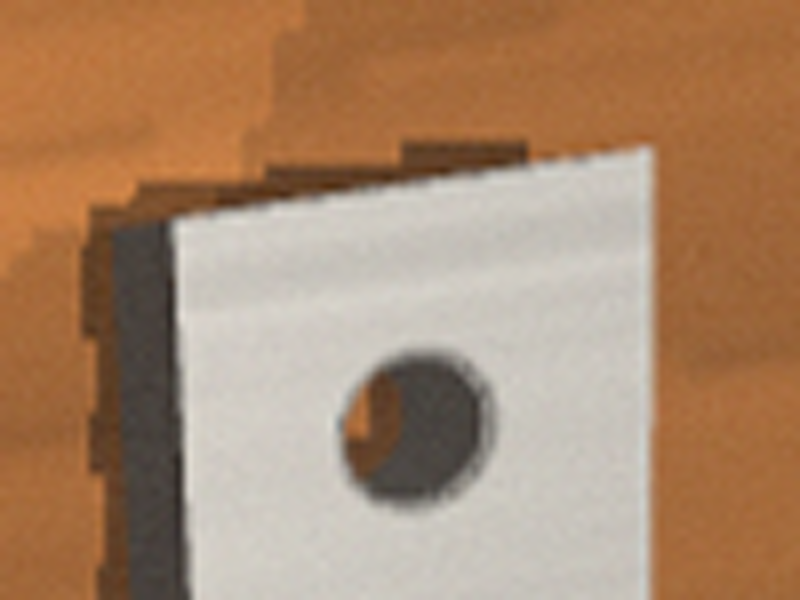

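View pics/w6.png

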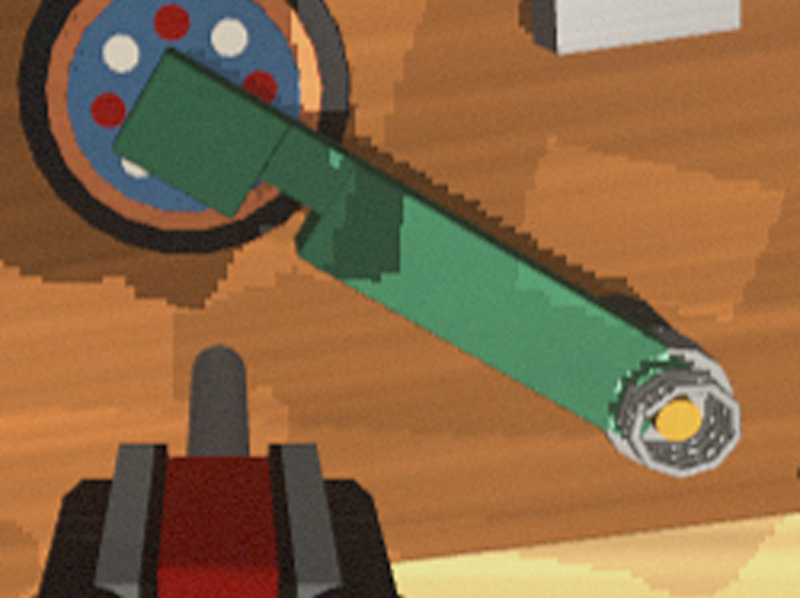

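View pics/w7.png

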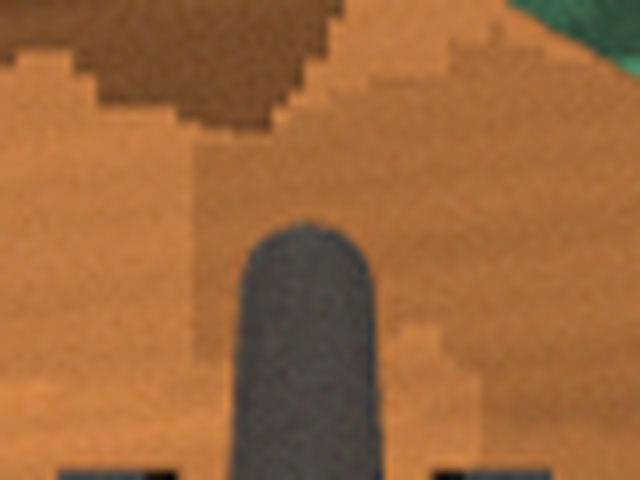

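Hole at w5 (417,428), notch floor midpoint at w6 (293,196), pivot cap at w6 (678,420) and pin foot edge at w7 (308,222).

Run:
```python
from h import *
np.set_printoptions(precision=4,suppress=True)
w=env.get_image('wrist'); s=env.observe()
def C(x,y,s_,u0,v0,z): return pix2w(w,(x+.5)/s_-.5+u0,(y+.5)/s_-.5+v0,z)
h=C(417,428,8,400,90,.034);p=C(678,420,3.2,250,160,.067)
print(s['position'],'hole',h,'piv',p,np.linalg.norm((h-p)[:2]))
for c in [(293,196),(268,230),(262,182),(325,212),(235,215),(300,245)]: print(c,C(*c,3.2,250,160,.054))
a=np.arctan2(*(h-p)[1::-1]);print('hole ang',np.degrees(a))
for da in (0,.25,.5,.75,1.0): 
    q=p[:2]+.1*np.array([np.cos(a+da),np.sin(a+da)]); print(da,q)
print('foot edge',C(308,222,8,280,240,.090), 'plaque c', pix2w(w,308,187,.021))
f,cx,cy=K(w); print(C(308,400,8,280,240,.1))
```

```text
[ 0.6711 -0.0203  0.1404] hole [0.5974 0.0725 0.034 ] piv [0.6929 0.0792 0.067 ] 0.09573957354136159
(293, 196) [ 0.6472 -0.0031  0.054 ]
(268, 230) [ 0.6547 -0.0083  0.054 ]
(262, 182) [ 0.6442 -0.0097  0.054 ]
(325, 212) [0.6507 0.0037 0.054 ]
(235, 215) [ 0.6514 -0.0154  0.054 ]
(300, 245) [ 0.658  -0.0014  0.054 ]
hole ang -176.0129919171339
0 [0.5932 0.0722]
0.25 [0.598  0.0478]
0.5 [0.6087 0.0253]
0.75 [0.6247 0.0061]
1.0 [ 0.6449 -0.0085]
foot edge [ 0.6663 -0.0188  0.09  ] plaque c [ 0.6297 -0.0263  0.021 ]
[ 0.6761 -0.0188  0.1   ]
```

Run:
```python
import numpy as np
P=np.array([.697,.082]);H=np.array([.5974,.0725]);a=np.arctan2(*(H-P)[::-1]);R=.1
o=np.array([-.0005,.0015]);T0=np.array([.6711,-.0203])
for th in [-.18,0,.1,.2,.3,.4,.5,.6,.7,.8,.9,1.0]:
    b=a+1-th; q=P+R*np.array([np.cos(b),np.sin(b)])-o
    if th<0: b=a+1;q=P+R*np.array([np.cos(b),np.sin(b)])-o+.018*np.array([-np.sin(b),np.cos(b)])
    d=(q-T0)*1000; print(th,q.round(4),'dx %.1f dy %.1f'%(-d[0],d[1]))
```

```text
-0.18 [ 0.6677 -0.0166] dx 3.4 dy 3.7
0 [ 0.6517 -0.0084] dx 19.4 dy 11.9
0.1 [ 0.6431 -0.0034] dx 28.0 dy 16.9
0.2 [0.635  0.0025] dx 36.1 dy 22.8
0.3 [0.6275 0.0091] dx 43.6 dy 29.4
0.4 [0.6207 0.0165] dx 50.4 dy 36.8
0.5 [0.6147 0.0244] dx 56.4 dy 44.7
0.6 [0.6095 0.033 ] dx 61.6 dy 53.3
0.7 [0.6052 0.042 ] dx 65.9 dy 62.3
0.8 [0.6018 0.0514] dx 69.3 dy 71.7
0.9 [0.5994 0.0611] dx 71.7 dy 81.4
1.0 [0.598 0.071] dx 73.1 dy 91.3
```

Descend beside the notch first, then ease in.

```bash
python3 -m inch '10 2 2 20 0; 10 3.4 3.7 40 0; 10 3.4 3.7 52 0; 10 3.4 3.7 52 0; 10 9 6.6 52 0; 10 14 9 52 0; 10 17 10.7 52 0; 10 17 10.7 52 0; 10 17 10.7 52 0' 100
python3 - <<'E'
from h import *
w=env.get_image('wrist'); crop(w,220,150,220,165,3.6,'pics/w8.png')
E
```

```text
time_s: 5.88
position: [0.6545, -0.0113, 0.0884]
tool_rot: [[-1.0, 0.0, 0.0], [0.0, 1.0, -0.0], [-0.0, -0.0, -1.0]]
ft_force: [0.1, -0.0, -0.4]
grip_width: 0.0146
```

View pics/w8.png

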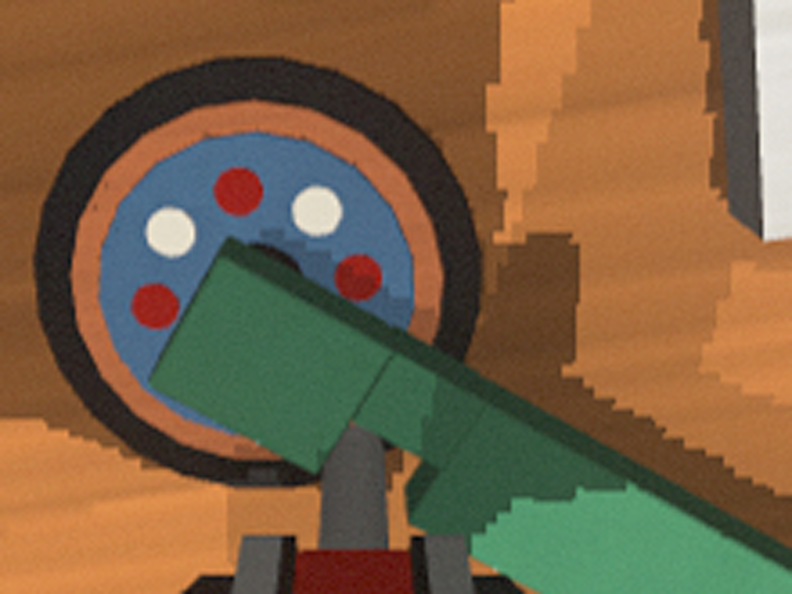

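The shank looks close to the outer cheek (352,420 in w8). I'll check with a projection before pushing.

Run:
```python
from h import *
np.set_printoptions(precision=4,suppress=True)
w=env.get_image('wrist'); s=env.observe();p=s['position'];print(p,s['ft_force'])
pr=lambda X:tuple(((np.array(w2pix(w,X))-[220,150]+.5)*3.6-.5).round(0))
for z in (.038,.054,.088): print(z,pr((p[0]-.0005,p[1]+.0015,z)),pr((p[0],p[1],z)))
def D(x,y): return pixr(w,(x+.5)/3.6-.5+220,(y+.5)/3.6-.5+150)
for c in [(352,428),(352,440),(352,470),(352,500),(330,440),(300,440),(320,400),(420,440),(440,480),(200,350)]: print(c,D(*c))
```

```text
[ 0.6545 -0.0113  0.0883] [ 0.2989 -0.2089 -0.9553]
0.038 (np.float64(355.0), np.float64(447.0)) (np.float64(346.0), np.float64(450.0))
0.054 (np.float64(356.0), np.float64(488.0)) (np.float64(346.0), np.float64(491.0))
0.088 (np.float64(356.0), np.float64(601.0)) (np.float64(345.0), np.float64(605.0))
(352, 428) [ 0.6494 -0.0103  0.0409]
(352, 440) [ 0.65   -0.0103  0.0445]
(352, 470) [ 0.6495 -0.0103  0.0572]
(352, 500) [ 0.6495 -0.0103  0.0675]
(330, 440) [ 0.6469 -0.0137  0.0519]
(300, 440) [ 0.6467 -0.0183  0.0522]
(320, 400) [ 0.6401 -0.0152  0.0522]
(420, 440) [0.6471 0.0002 0.0513]
(440, 480) [0.6534 0.0033 0.0522]
(200, 350) [ 0.632  -0.0331  0.0525]
```

The pin is about 3 mm too far out along the bar, at the cheek. I'll shift toward the pivot, then bottom it in the notch.

```bash
python3 -m inch '10 -2 2.5 0 0; 10 -2 2.5 0 0; 10 0.5 3.8 0 0; 10 2.3 4.8 0 0; 10 4 5.8 0 0; 10 4 5.8 0 0; 10 4 5.8 0 0' 100
python3 - <<'E'
from h import *
w=env.get_image('wrist'); crop(w,220,150,220,165,3.6,'pics/w9.png')
E
```

```text
time_s: 6.85
position: [0.6505, -0.0055, 0.0883]
tool_rot: [[-1.0, 0.0, 0.0], [0.0, 1.0, -0.0], [-0.0, -0.0, -1.0]]
ft_force: [1.9, -2.7, -2.3]
grip_width: 0.0147
```

View pics/w9.png

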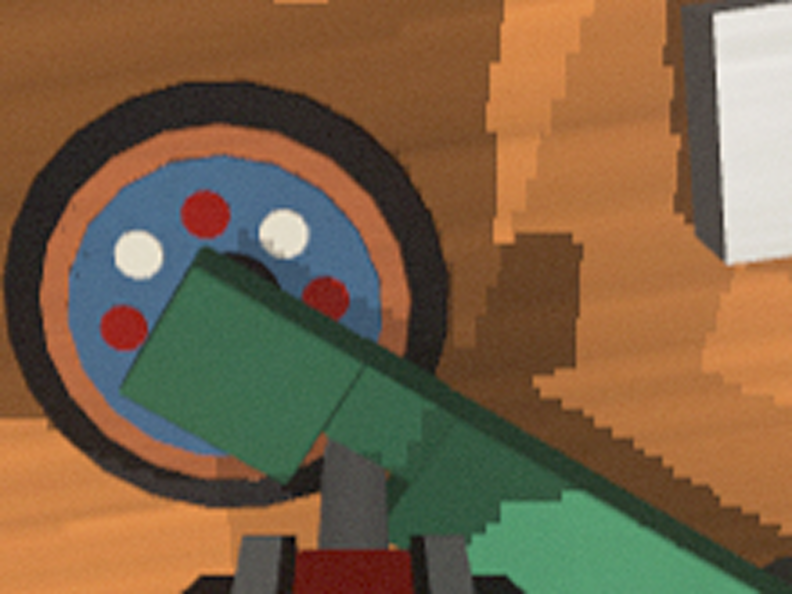

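The shank is now bottomed, with the notch floor cutting it straight at (355,445), and contact is about 3 N. Computing the arc.

Run:
```python
import numpy as np
P=np.array([.697,.0825]);T0=np.array([.6505,-.0055])
for k,b in enumerate(np.radians(np.linspace(-117.9,-173.7,13))):
    q=P+.1*np.array([np.cos(b),np.sin(b)]); d=(q-T0)*1000
    print(k,round(np.degrees(b),1),q.round(4),'dx %.1f dy %.1f'%(-d[0],d[1]))
```

```text
0 -117.9 [ 0.6502 -0.0059] dx 0.3 dy -0.4
1 -122.6 [ 0.6432 -0.0018] dx 7.3 dy 3.7
2 -127.2 [0.6365 0.0028] dx 14.0 dy 8.3
3 -131.8 [0.6303 0.008 ] dx 20.2 dy 13.5
4 -136.5 [0.6245 0.0137] dx 26.0 dy 19.2
5 -141.2 [0.6191 0.0198] dx 31.4 dy 25.3
6 -145.8 [0.6143 0.0263] dx 36.2 dy 31.8
7 -150.4 [0.61   0.0332] dx 40.5 dy 38.7
8 -155.1 [0.6063 0.0404] dx 44.2 dy 45.9
9 -159.8 [0.6032 0.0479] dx 47.3 dy 53.4
10 -164.4 [0.6007 0.0556] dx 49.8 dy 61.1
11 -169.0 [0.5988 0.0635] dx 51.7 dy 69.0
12 -173.7 [0.5976 0.0715] dx 52.9 dy 77.0
```

```bash
python3 -m inch '10 3.5 2 0 0; 10 7.3 3.9 0 0; 10 14 8.4 0 0; 10 20.2 13.5 0 0; 10 26 19.2 0 0; 10 31.4 25.3 0 0; 10 31.4 25.3 0 0' 100
python3 - <<'E'
from h import *
w=env.get_image('wrist'); cv2.imwrite('pics/w10.png',w['color'])
E
```

```text
time_s: 7.78
position: [0.6188, 0.0202, 0.0887]
tool_rot: [[-1.0, -0.0, 0.0], [-0.0, 1.0, -0.0], [-0.0, -0.0, -1.0]]
ft_force: [5.0, -2.3, 0.1]
grip_width: 0.0146
```

View pics/w10.png

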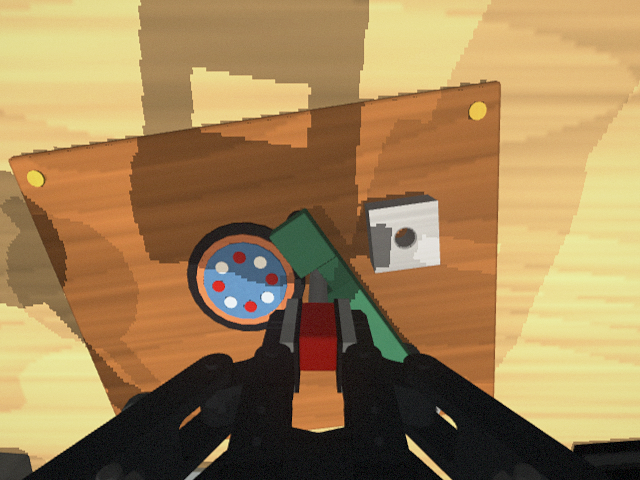

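The arm has followed about 24° round, and the hole is at (405,237). I'll refine the hole position from here.

Run:
```python
from h import *
np.set_printoptions(precision=4,suppress=True)
w=env.get_image('wrist'); print(env.observe()['position'])
crop(w,360,185,90,68,8.5,'pics/w11.png'); crop(w,290,255,60,45,10,'pics/w12.png')
```

```text
[0.6191 0.0197 0.0886]
```

View pics/w11.png

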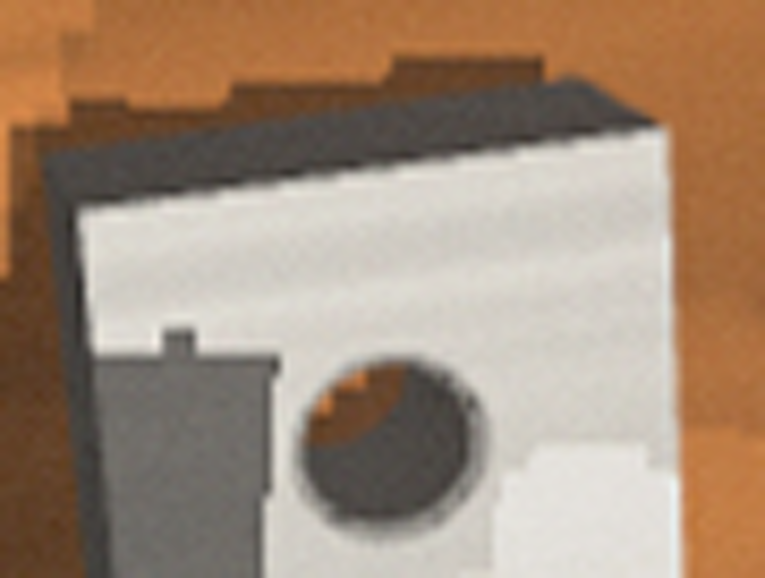

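View pics/w12.png

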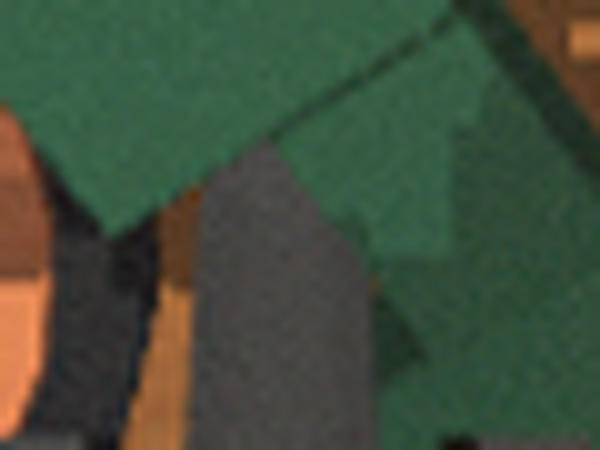

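Run:
```python
from h import *
np.set_printoptions(precision=4,suppress=True)
w=env.get_image('wrist'); print(env.observe()['position'])
print('hole',pix2w(w,393.5/8.5-.5+360,446.5/8.5-.5+185,.034))
u=282.5/10-.5+290; v=400.5/10-.5+255
print('shank', pixr(w,u,v))
for y in range(180,420,40):
    print(y,pixr(w,u,y/10+255))
```

```text
[0.6192 0.0197 0.0886]
hole [0.597  0.0728 0.034 ]
shank [0.6142 0.0208 0.0745]
180 [0.6148 0.0208 0.0461]
220 [0.6146 0.0208 0.0523]
260 [0.6148 0.0208 0.0572]
300 [0.6142 0.0208 0.0635]
340 [0.6144 0.0208 0.0678]
380 [0.6139 0.0208 0.0735]
```

```bash
python3 -m inch '10 4.8 6.5 0 0; 10 9.1 13.4 0 0; 10 12.8 20.6 0 0; 10 15.9 28.1 0 0; 10 18.4 35.8 0 0; 10 20.5 43.7 0 0; 10 22.1 51.9 0 0; 10 22.1 51.9 0 0; 10 22.1 51.9 0 0' 100
python3 - <<'E'
from h import *
w=env.get_image('wrist'); crop(w,220,150,220,165,3.6,'pics/w13.png')
w=env.get_image('scene'); crop(w,320,250,110,80,7,'pics/s13.png')
E
```

```text
time_s: 9.05
position: [0.5973, 0.0706, 0.0885]
tool_rot: [[-1.0, 0.0, 0.001], [0.0, 1.0, -0.002], [-0.001, -0.002, -1.0]]
ft_force: [5.0, -6.3, 0.9]
grip_width: 0.0142
```

View pics/w13.png

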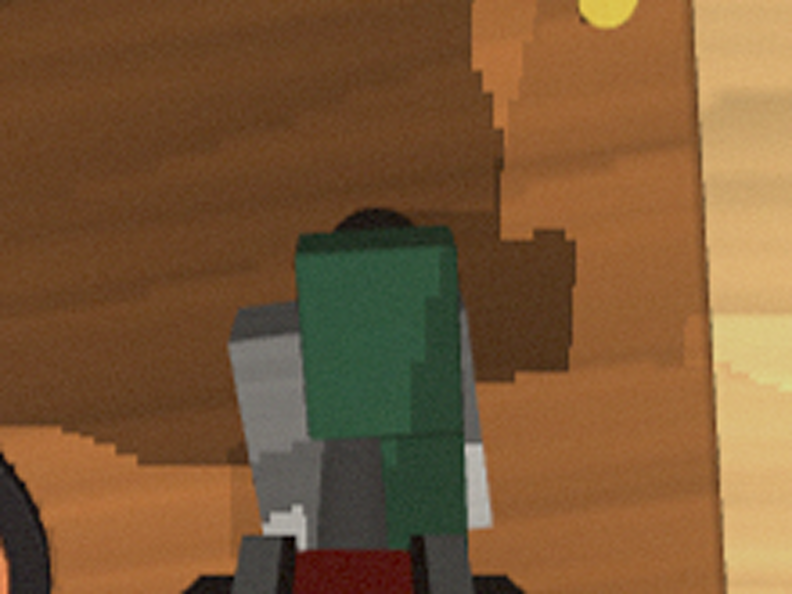

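View pics/s13.png

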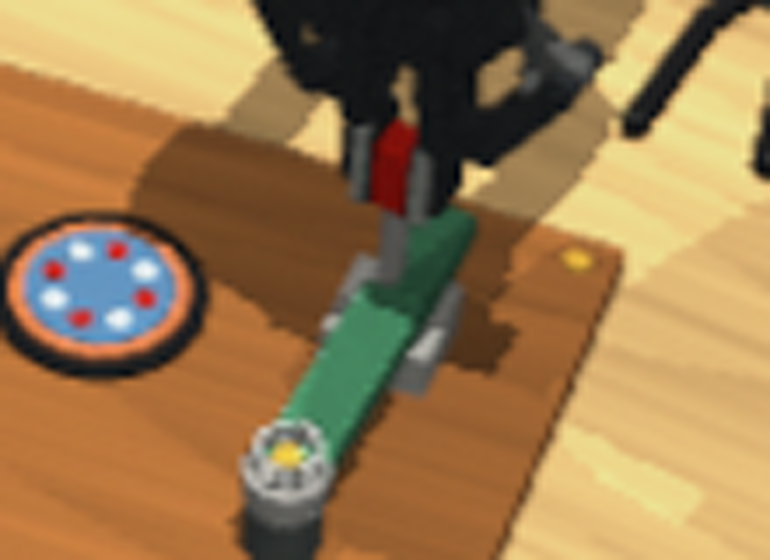

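The arm is at the block but there's 5 N radially, so I'll check shank position and tilt against the block edges and cheek.

Run:
```python
from h import *
np.set_printoptions(precision=4,suppress=True)
w=env.get_image('wrist'); s=env.observe();print(s['position'],s['ft_force'],s['wrist_torque'])
def D(x,y): return pixr(w,(x+.5)/3.6-.5+220,(y+.5)/3.6-.5+150)
for c in [(352,430),(352,434),(352,442),(352,450),(352,470),(352,500),(352,525),(326,480),(378,480),(400,430),(400,445)]: print(c,D(*c))
def C(x,y,z): return pix2w(w,(x+.5)/3.6-.5+220,(y+.5)/3.6-.5+150,z)
print('block corner L-near',C(230,344,.034),'left edge low',C(264,535,.034),'right low corner',C(493,525,.034), 'right edge',C(478,443,.034))
for y in (460,500,530):print('shank edges', y)
crop(w,270,250,90,68,8.5,'pics/w14.png')
```

```text
[0.5974 0.0705 0.0885] [ 4.0753 -5.8925  1.1807] [-1.355  -0.9892 -0.0193]
(352, 430) [0.5874 0.0714 0.0537]
(352, 434) [0.5882 0.0714 0.0534]
(352, 442) [0.5933 0.0714 0.0444]
(352, 450) [0.5922 0.0714 0.0503]
(352, 470) [0.5928 0.0714 0.0565]
(352, 500) [0.5922 0.0714 0.0681]
(352, 525) [0.5929 0.0714 0.0744]
(326, 480) [0.595  0.0674 0.0552]
(378, 480) [0.5949 0.0754 0.0554]
(400, 430) [0.588  0.0787 0.0523]
(400, 445) [0.5906 0.0788 0.052 ]
block corner L-near [0.5803 0.0512 0.034 ] left edge low [0.6154 0.056  0.034 ] right low corner [0.6134 0.0958 0.034 ] right edge [0.598  0.0927 0.034 ]
shank edges 460
shank edges 500
shank edges 530
```

View pics/w14.png

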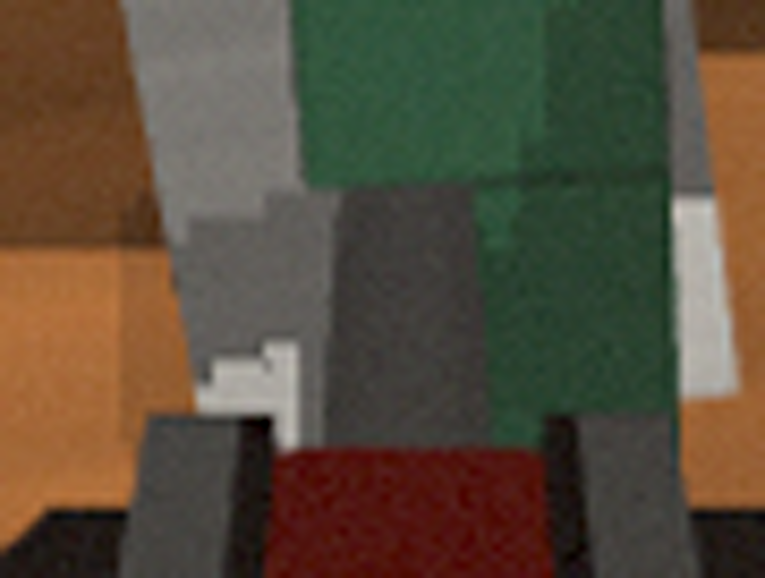

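Shank centre is about (.5974,.0717) and the hole about (.597,.073), with the cheek clear. I'll nudge by (0.4, 1.3) mm and probe downward.

```bash
python3 -m inch '10 0.4 1.3 0 0; 10 0.4 1.3 2 0; 10 0.4 1.3 4 0; 10 0.4 1.3 6 0; 10 0.4 1.3 8 0; 10 0.4 1.3 8 0' 100
```

```text
time_s: 9.95
position: [0.5964, 0.0719, 0.0806]
tool_rot: [[-1.0, 0.001, -0.001], [0.001, 1.0, -0.002], [0.001, -0.002, -1.0]]
ft_force: [2.4, -5.4, 3.6]
grip_width: 0.0149
```

The foot is at 31 mm, below the block top, with only 3.6 N, so it is in the hole. Continuing down.

```bash
python3 -m inch '10 0 0 3 0; 10 0 0 6 0; 10 0 0 9 0; 10 0 0 12 0; 10 0 0 14.5 0; 10 0 0 14.5 0' 100
```

```text
time_s: 10.7
position: [0.5967, 0.072, 0.0662]
tool_rot: [[-1.0, 0.001, 0.0], [0.001, 1.0, -0.002], [-0.0, -0.002, -1.0]]
ft_force: [3.0, -6.3, 2.8]
grip_width: 0.0141
```

```bash
python3 -m inch '10 0 0 1 0; 10 0 0 2 0; 10 0 0 3 0; 10 0 0 3 0' 100
```

```text
time_s: 11.2
position: [0.5968, 0.072, 0.0639]
tool_rot: [[-1.0, 0.0, 0.001], [0.0, 1.0, -0.002], [-0.001, -0.002, -1.0]]
ft_force: [1.8, -5.3, 7.9]
grip_width: 0.0143
```

Bottomed at TCP z 63.9 mm (expected 63.8) with 8 N upward. Releasing and rising.

```bash
python3 -m inch '25 0 0 0 0; 40 0 0 0 0; 45 0 0 0 0; 45 0 0 0 0; 45 0 0 -10 0; 45 0 0 -40 0; 45 0 0 -80 0; 45 0 0 -110 0; 45 0 0 -110 0'
python3 - <<'E'
from h import *
w=env.get_image('wrist'); cv2.imwrite('pics/w15.png',w['color'])
w=env.get_image('scene'); crop(w,320,240,110,85,7,'pics/s15.png')
E
```

```text
time_s: 12.32
position: [0.5974, 0.0732, 0.1758]
tool_rot: [[-1.0, 0.0, 0.005], [0.0, 1.0, -0.0], [-0.005, -0.0, -1.0]]
ft_force: [0.7, 0.5, -0.8]
grip_width: 0.0449
```

View pics/w15.png

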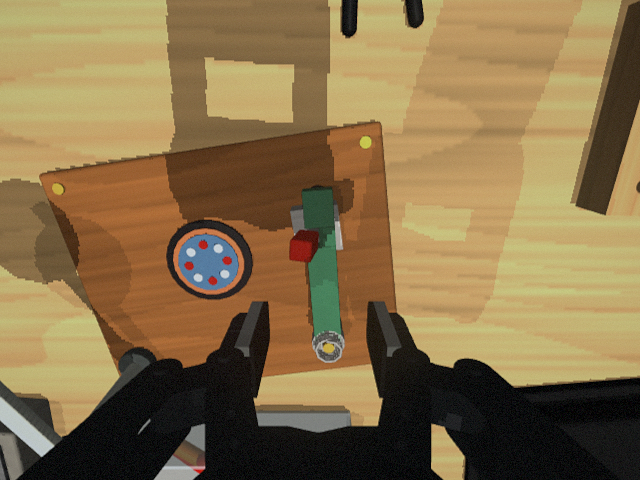

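View pics/s15.png

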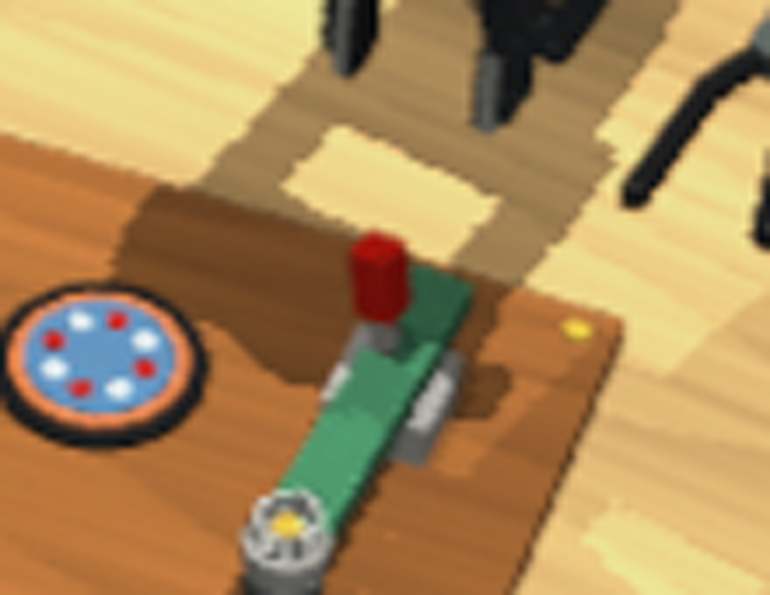

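Pin stands in the hole, leaning slightly within the clearance, and the arm rests back against it (head at w15 (303,247)). I'll check the height it stands at.

Run:
```python
from h import *
np.set_printoptions(precision=4,suppress=True)
w=env.get_image('wrist'); crop(w,270,215,80,60,8,'pics/w16.png')
for v in range(234,262,3): print(v,[pixr(w,u,v) for u in (300,308)])
```

```text
234 [array([0.5881, 0.061 , 0.0646]), array([0.5923, 0.0666, 0.0508])]
237 [array([0.5879, 0.0614, 0.0728]), array([0.5881, 0.0672, 0.0723])]
240 [array([0.5879, 0.0618, 0.0802]), array([0.5881, 0.0674, 0.0795])]
243 [array([0.5879, 0.0621, 0.0867]), array([0.5881, 0.0676, 0.0862])]
246 [array([0.5885, 0.0623, 0.0916]), array([0.5882, 0.0678, 0.0923])]
249 [array([0.5905, 0.0623, 0.092 ]), array([0.5908, 0.0677, 0.0912])]
252 [array([0.5929, 0.0622, 0.0911]), array([0.5926, 0.0677, 0.092 ])]
255 [array([0.5949, 0.0622, 0.0918]), array([0.5947, 0.0677, 0.0922])]
258 [array([0.597 , 0.0622, 0.0921]), array([0.5969, 0.0677, 0.0922])]
261 [array([0.5993, 0.0622, 0.0917]), array([0.5989, 0.0677, 0.0927])]
```

View pics/w16.png

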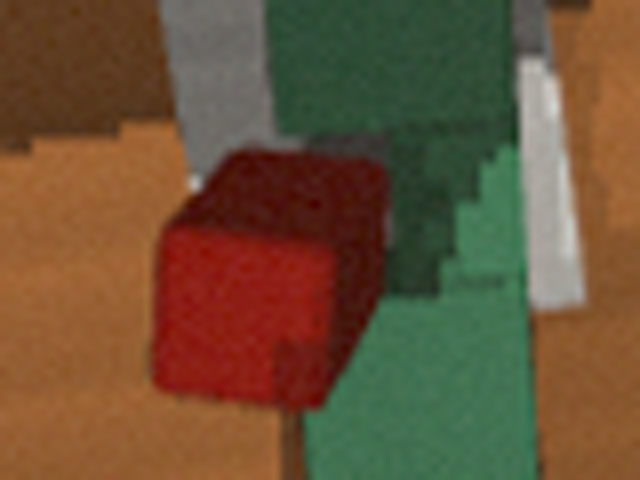

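Head top reads 92 mm (the bar top reads 1 mm low too, and 94 is nominal), so the pin is fully home. On to the magnifier knob, hovering above it first.

```bash
python3 -m inch '60 0 0 -40 0; 60 5 -40 -60 0; 60 10 -95 -60 0; 60 15 -150 -60 0; 60 20 -205 -60 0; 60 24 -255 -60 0; 60 26 -280 -60 0; 60 26 -290 -60 0; 60 26 -290 -60 0; 60 26 -290 -60 0'
python3 - <<'E'
from h import *
w=env.get_image('wrist'); cv2.imwrite('pics/w17.png',w['color'])
E
```

```text
time_s: 13.72
position: [0.5706, -0.2157, 0.2327]
tool_rot: [[-1.0, -0.001, -0.0], [-0.001, 1.0, 0.0], [0.0, 0.0, -1.0]]
ft_force: [-0.0, -0.4, 1.1]
grip_width: 0.06
```

View pics/w17.png

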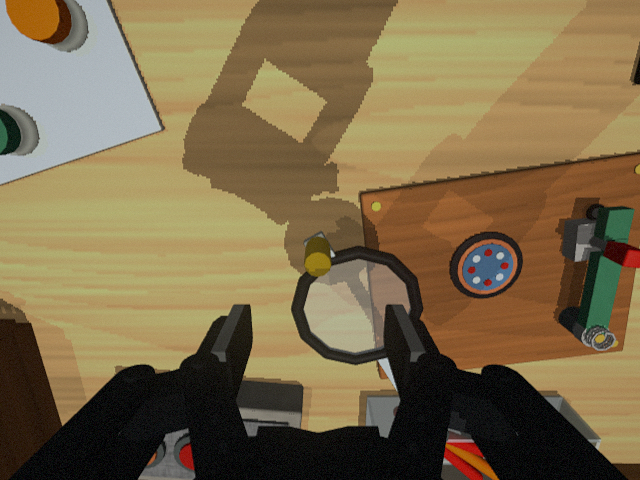

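Knob top at (317,263), lens centre at (358,305), plaque at (486,265).

Run:
```python
from h import *
np.set_printoptions(precision=4,suppress=True)
w=env.get_image('wrist'); print(env.observe()['position'])
k=pix2w(w,317.5,263.5,.168); l=pix2w(w,357.5,305,.133); pl=pix2w(w,486,265,.021); print('knob',k,'lens',l,np.linalg.norm((k-l)[:2]),'plaque',pl, pixr(w,317,263))
d=(l-k)[:2];d/=np.linalg.norm(d); print('post est',k[:2]+.203*d)
```

```text
[ 0.5706 -0.2158  0.2329]
knob [ 0.5692 -0.2147  0.168 ] lens [ 0.6177 -0.1835  0.133 ] 0.05766358529277227 plaque [ 0.629  -0.0301  0.021 ] [ 0.5697 -0.215   0.1659]
post est [ 0.74   -0.1049]
```

```bash
python3 -m inch '60 1.5 0.5 50 0; 60 1.5 0.5 80 0; 60 1.5 0.5 92 0; 60 1.5 0.5 92 0; 35 1.5 0.5 92 0; 15 1.5 0.5 92 0; 15 1.5 0.5 92 0; 15 1.5 0.5 92 0; 15 1.5 0.5 92 0' 25
python3 - <<'E'
import numpy as np
from rig import env
T=env.observe()['position'][:2]
P=np.array([.7445,-.1135])
v=T-P; r=np.hypot(*v); a0=np.degrees(np.arctan2(v[1],v[0]))%360; print(T,r,a0)
for a in np.linspace(a0,143.2,11):
    q=P+r*np.array([np.cos(np.radians(a)),np.sin(np.radians(a))]);d=(q-T)*1000;print(round(a,1),q.round(4),'dx %.1f dy %.1f'%(-d[0],d[1]))
E
```

```text
time_s: 14.95
position: [0.5693, -0.2165, 0.1418]
tool_rot: [[-1.0, 0.0, 0.002], [0.0, 1.0, -0.001], [-0.002, -0.001, -1.0]]
ft_force: [-0.4, 0.7, 5.9]
grip_width: 0.0175
[ 0.56926967 -0.2165401 ] 0.20328042143561675 210.45666133957536
210.5 [ 0.5693 -0.2165] dx -0.0 dy 0.0
203.7 [ 0.5584 -0.1953] dx 10.9 dy 21.2
197.0 [ 0.5501 -0.173 ] dx 19.2 dy 43.6
190.3 [ 0.5445 -0.1498] dx 24.8 dy 66.8
183.6 [ 0.5416 -0.1261] dx 27.7 dy 90.4
176.8 [ 0.5415 -0.1023] dx 27.7 dy 114.3
170.1 [ 0.5442 -0.0786] dx 25.0 dy 138.0
163.4 [ 0.5497 -0.0553] dx 19.6 dy 161.2
156.7 [ 0.5579 -0.0329] dx 11.4 dy 183.6
149.9 [ 0.5686 -0.0116] dx 0.7 dy 204.9
143.2 [0.5817 0.0083] dx -12.5 dy 224.8
```

```bash
python3 -m inch '15 5.5 10.5 0 0; 15 10.9 21.2 0 0; 15 19.2 43.6 0 0; 15 24.8 66.8 0 0; 15 27.7 90.4 0 0; 15 27.7 114.3 0 0; 15 25 138 0 0; 15 19.6 161.2 0 0; 15 15.5 172.5 0 0; 15 15.5 172.5 0 0' 25; python3 -m inch '15 0 0 0 0'
python3 - <<'E'
from h import *
w=env.get_image('wrist'); cv2.imwrite('pics/w18.png',w['color'])
t=env.get_image('top'); crop(t,210,155,180,130,4.4,'pics/t18.png')
E
```

```text
time_s: 16.2
position: [0.5535, -0.043, 0.1412]
tool_rot: [[-1.0, -0.001, -0.0], [-0.001, 1.0, 0.0], [0.0, 0.0, -1.0]]
ft_force: [-3.3, 1.5, 6.7]
grip_width: 0.0171
time_s: 16.32
position: [0.5533, -0.0435, 0.1413]
tool_rot: [[-1.0, -0.0, -0.0], [-0.0, 1.0, 0.001], [0.0, 0.001, -1.0]]
ft_force: [-4.4, 2.7, 6.5]
grip_width: 0.0165
```

View pics/w18.png

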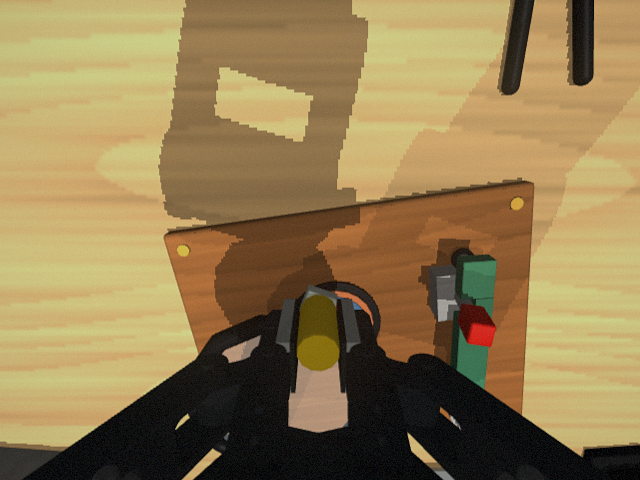

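View pics/t18.png

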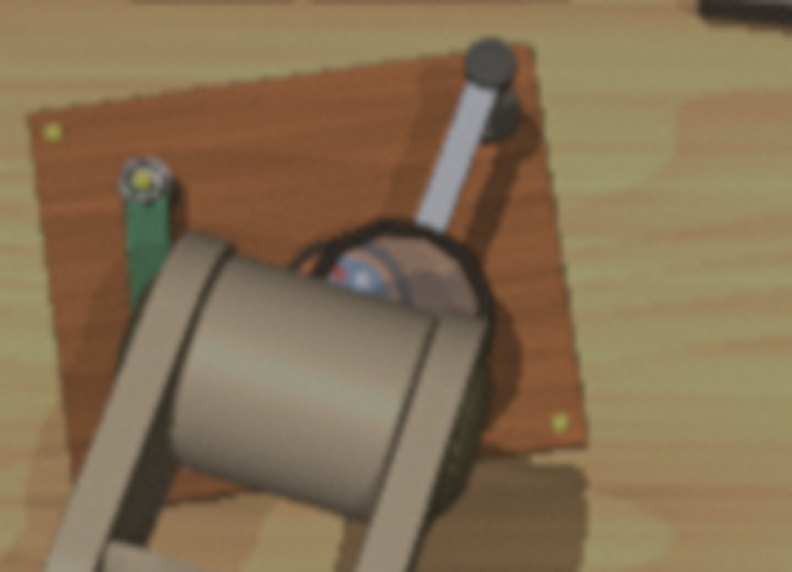

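```bash
python3 -m inch '15 -4 11 0 0; 15 -9 21.8 0 0; 15 -14.8 32.4 0 0; 15 -21.2 42.5 0 0; 15 -25 48 0 0; 15 -28 52.3 0 0; 15 -28 52.3 0 0; 15 -28 52.3 0 0' 25
```

```text
time_s: 17.42
position: [0.582, 0.0086, 0.1411]
tool_rot: [[-1.0, 0.0, 0.001], [0.0, 1.0, 0.0], [-0.001, 0.0, -1.0]]
ft_force: [-0.4, -0.3, 4.9]
grip_width: 0.0172
```

```bash
python3 -m inch '25 0 0 0 0; 35 0 0 0 0; 50 0 0 0 0; 50 0 0 0 0; 50 0 0 -30 0; 50 0 0 -70 0; 50 50 0 -85 0; 50 100 40 -100 0; 50 140 90 -100 0; 50 160 140 -100 0'; python3 -m inch '50 0 60 0 0; 50 0 120 0 0; 50 0 180 0 0;  50 0 180 0 0'
python3 - <<'E'
from h import *
t=env.get_image('top'); cv2.imwrite('pics/t19f.png',t['color']); crop(t,210,155,180,130,4.4,'pics/t19.png')
t=env.get_image('scene'); crop(t,255,200,170,160,3.7,'pics/s19.png')
E
```

```text
time_s: 18.68
position: [0.4198, 0.1494, 0.2414]
tool_rot: [[-1.0, 0.002, 0.001], [0.002, 1.0, 0.0], [-0.001, 0.0, -1.0]]
ft_force: [1.1, 0.1, 0.8]
grip_width: 0.05
time_s: 19.18
position: [0.4207, 0.3315, 0.2403]
tool_rot: [[-1.0, -0.005, -0.0], [-0.005, 1.0, 0.0], [0.0, 0.0, -1.0]]
ft_force: [0.8, -1.3, 0.1]
grip_width: 0.0498
```

View pics/t19.png

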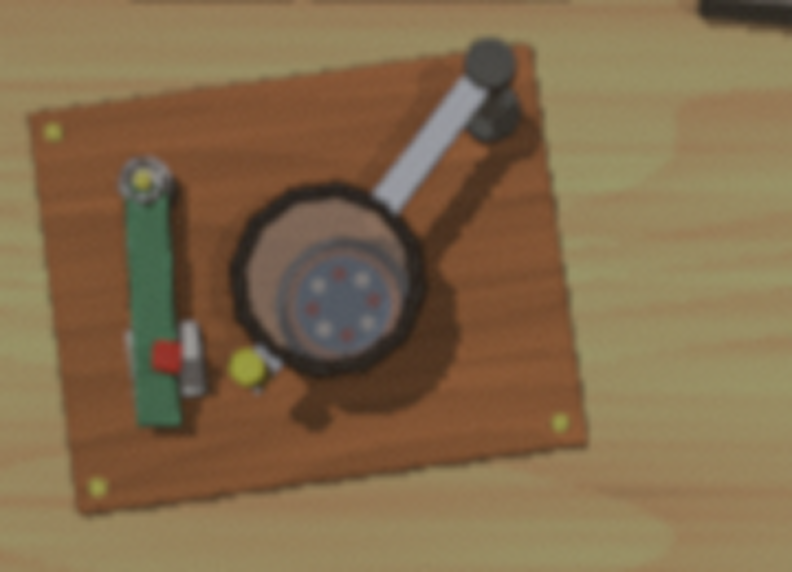

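View pics/s19.png

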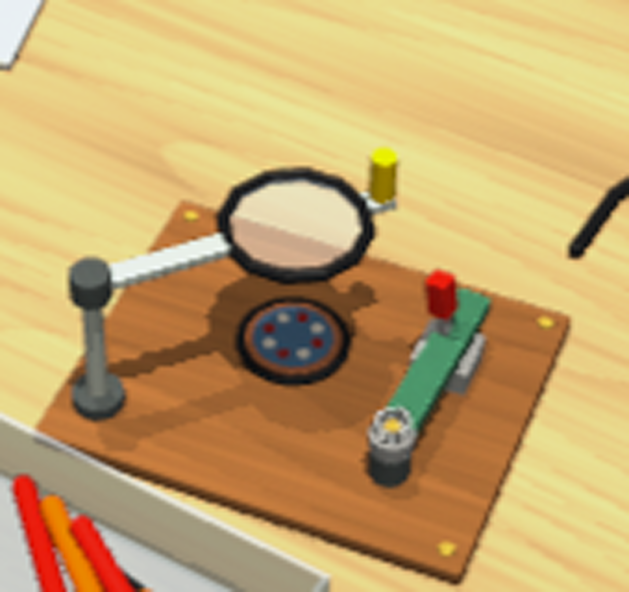

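Magnifier now sits over the plaque. Top view: lens centre (328,280), plaque (344,302). Scene view: lens (296,226), plaque (294,340). Converting these.

Run:
```python
from h import *
np.set_printoptions(precision=4,suppress=True)
im=env.get_image('top'); sc=env.get_image('scene')
def T(x,y,z): return pix2w(im,(x+.5)/4.4-.5+210,(y+.5)/4.4-.5+155,z)
def S(x,y,z): return pix2w(sc,(x+.5)/3.7-.5+255,(y+.5)/3.7-.5+200,z)
print('top lens',T(328,280,.130),'plaque',T(344,303,.021),'knob',T(248,367,.168),'post',T(491,63,.137),T(491,63,.145))
print('sc lens',S(296,226,.130),'plaque',S(294,340,.021),'knob',S(383,157,.168))
```

```text
top lens [ 0.631  -0.0299  0.13  ] plaque [ 0.6323 -0.0301  0.021 ] knob [0.5817 0.0065 0.168 ] post [ 0.7449 -0.1144  0.137 ] [ 0.7429 -0.1144  0.145 ]
sc lens [ 0.635  -0.0257  0.13  ] plaque [ 0.6356 -0.0249  0.021 ] knob [0.5844 0.0093 0.168 ]
```

Lens is centred within about 1 mm in both cameras. Final look at the whole bench.

View pics/t19f.png

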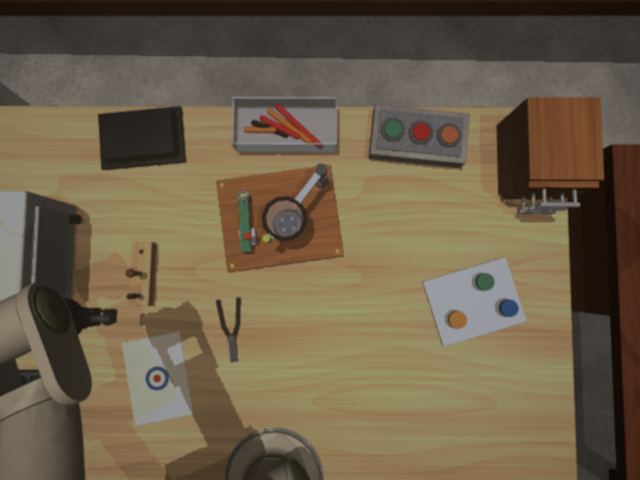

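```bash
python3 -m inch '50 0 0 0 0; 50 0 0 0 0; 50 0 0 0 0'
python3 - <<'E'
from h import *
sc=env.get_image('scene'); crop(sc,320,255,110,80,7,'pics/s20.png')
E
```

```text
time_s: 19.75
position: [0.4217, 0.3281, 0.2409]
tool_rot: [[-1.0, 0.001, 0.0], [0.001, 1.0, 0.0], [-0.0, 0.0, -1.0]]
ft_force: [0.4, -0.4, -0.3]
grip_width: 0.0498
```

View pics/s20.png

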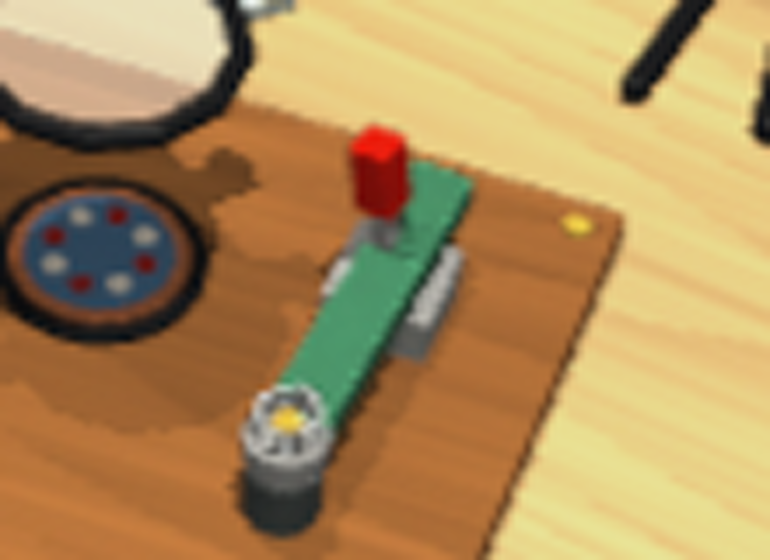

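The pin (head at (379,170) in s20) still holds the arm back and nothing has shifted. Graver, burnisher, pots and pliers are in their places in the top view.

```bash
python3 -c "
from rig import env
print(env.close_job())"
```

```text
the job is handed in; nothing more can be done
None
```

I swung the green arm back with the red-headed pin, dropped the pin home in the block's hole and let it go. Then I swung the magnifier over the plaque by its knob. I handed the job in at about 20 s with the gripper clear of everything.

- **Pin:** it bottomed at the expected depth, 63.9 mm at the tool against 63.8 mm worked out. After release the head top measured 92 mm against a nominal 94 mm; the bar's top, in the same camera, also read about 1 mm low. The pin leans about 5° in the hole's clearance under the spring. The arm was still resting against it in the last picture, about 8 s after release.
- **Magnifier:** the lens is centred over the plaque to about 1 mm in both the top and scene cameras. The two cameras disagree with each other by 3–5 mm on absolute position.
- **Other things:** the graver, burnisher, pots and pliers looked unmoved in the last top view.
- **Unexplained force:** about 4–5 N showed across the pin just before insertion, though the images showed it clear of the notch's outer cheek. It fell to 2–3 N on insertion.

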